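# Reset a bench purge valve to two turns open

### The job

Set the purge flow on the bench valve with the blue wheel: turn it by its upright yellow crank handle clockwise until it is fully closed against its stop, then back it off (anticlockwise) exactly two full turns from the stop. Finish there still gripping that handle between the fingers, with the wheel standing still. Leave the red-wheeled valve as it is set, and everything else on the bench where it is.

Things in the scene. Friction and masses are not known exactly. Their poses are not given: they have to be found in the camera images.
- blue_valve (a joint): angle of the blue handwheel about its vertical stem, rad. 0 = fully closed against a hard stop; grows as the wheel is turned anticlockwise seen from above (opening), up to 22 where it is stopped again; one full turn is 6.283. It does not rise or fall. Friction of about 0.12 N m (some 2.6 N at the handle) keeps it where it is left. It stands partly open at the start.
- blue_hub (a point): centre of the top of the blue wheel's hub, on the vertical turning axis, 112 mm above the bench. The wheel is 120 mm across over its round 12 mm rim (rim top at 106 mm above the bench), with three spokes; all painted blue. Under it a brass valve body on a 100 x 90 mm steel plate fixed to the bench, with hose stubs out to 67 mm either side of the axis.
- blue_handle (a point): middle of the blue wheel's crank handle: an upright yellow plastic cylinder, 22 mm in diameter, 45 mm tall (22.5 mm above and below this point, from 111 to 156 mm above the bench), standing on the wheel 46 mm from the turning axis. It turns freely on its own pin, so it can be gripped and led round the circle without turning the gripper.
- blue_knob: the same crank handle of the blue wheel as a body; origin at the centre of its foot, z up along its axis; its yaw means nothing.
- red_valve (a joint): angle of the red handwheel of the other valve, which is of the same make, rad; same meaning. To be left alone.
- red_hub (a point): centre of the top of the red wheel's hub, as for the blue one
- red_handle (a point): middle of the red wheel's yellow crank handle, same sizes as the blue one's; to be left where it is
- well_plate: white 96-well plate lying flat, 128 x 86 x 14 mm, loose; origin at the centre of its underside, x along its length
- tube_rack: orange tube rack with capped tubes, 100 (x) x 220 (y) mm, 83 mm tall with the caps, loose; origin at the centre of its underside
- bottle_big: clear reagent bottle with white cap, 72 mm diameter, 150 mm tall, loose; origin at the centre of its underside
- bottle_small: amber bottle with white cap, 52 mm diameter, 110 mm tall, loose; origin at the centre of its underside
- vial: small glass vial with metal cap, 24 mm diameter, 45 mm tall, loose; origin at the centre of its underside
- pipette: dark blue pipette lying flat, 270 mm long along its x, 32 mm wide, 26 mm high, loose; origin on its underside between the body and the white shaft

How it is judged:
By the outcome, as a careful person would: the job done as asked, in the order asked, and still so for the second after the job is handed in, while the arm keeps its last pose, push and grip.
It also fails if it takes over 64 s, if anything falls off the work surface, if the arm or the gripper's body presses on something with over 40 N, if the wrist force passes 120 N, or if a joint passes its speed limit or range.

### The arm

A 6-joint arm with a two-finger parallel gripper is mounted at the origin on the work surface. World frame = base frame: x ahead of the robot, y to its left, z up, the work surface at z = 0. Lengths are in m, angles in rad, forces in N, time in s.
With the tool pointing down it reaches from about 0.25 to 0.725 m from the base axis. Payload 4 kg.
Tool frame: the origin (TCP) lies midway between the tips of the shut fingers; the grasp point (between the pads) lies 19 mm behind it (bot.grip_point_offset is the distance from the TCP to the grasp point, in m); z points along the fingers, y is the line along which they close (so a half turn about z gives the same grasp; the last joint's range is limited). The gripper opens to 85 mm and grips with 20 to 120 N. Pads are 22 mm wide; open, the fingers measure 114 mm over their backs; the gripper's body (76 mm by 85 mm) begins 54 mm behind the grasp point. The pads swing forward as they close: fully open they stand 13 mm farther back than shut.
Start: joints at [1.201, 0.241, 0.005, 1.335, 0, 1.571], TCP at [0.181, 0.466, 0.231] pointing down, gripper open.
Joint ranges: [-2.72, 2.72], [-1.05, 1.87], [-1.09, 1.28], [-1.99, 2.15], [-1.42, 1.44], [-3.14, 3.14]. Speed limits (rad/s): [2.79, 2.79, 3.14, 3.14, 3.14, 3.14].

### API

Orientations are given as a unit quaternion [x, y, z, w].
In Python, from workcell import bot gives the robot as it stands.
- The arm moves only by the tool step_arm, never from a script. Its argument "targets" is text: rows parted by semicolons, each of 7 numbers parted by spaces: the opening, from -1 (shut) to 1 (fully open), so that 0 is half open, then the shift along the world's x, y, z normalised to -1 to 1, where 1 is 0.5 m, then the turn, a rotation vector about the world's x, y, z normalised to -1 to 1, where 1 is pi/4 rad. In form: gripper x y z wx wy wz; .... A call has 1 to 10 rows; each row is the pose to reach, as a shift and turn from the pose commanded when the call began; what a row does not reach only later rows make up. A row lasts 1/12 s, in which the tool goes at most 41.7 mm and 7.16 degrees, less where a joint would pass 70% of its speed; a pose out of reach is approached as far as the arm can. A call with a number of a shift or a turn outside -1 to 1 is refused whole. A call with a gripper value outside its range is refused whole. The fingers move at their own pace and stop on an object; the grip force is fixed at half the most. Time passes only in rows, so rows that repeat a pose let the fingers close. It gives the time, the measured TCP pose, the force, the opening and the grip force at its end, in the units of the state.
- bot.get_obs(): the state, without advancing time (a new reading comes with each control period).
- bot.camera(name): name is "side" or "top"; returns the picture (400x640x3 uint8, red, green, blue); there is no depth.
- bot.camera_info(name): a dict with "vertical_fov" (degrees; the focal length in pixels is half the picture's height over the tangent of half this angle, whatever the lens; pixels are square), "cx", "cy" (the principal point, pixels), "pose" (4x4, takes a point from camera to world coordinates). Camera axes: x right, y up, looking along -z (the intrinsics and any distortion apply to the point x, -y, -z); pixel columns grow to the right and rows downward; lengths in m; the calibration is good to about 2 mm. A picture is of the moment at which its call begins. camera_info takes no time and is no camera call.
- bot.job_done(): hands the job in; it is judged then, once.
The state is a dict: "clock": time; "joint_pos": joint angles; "joint_vel": joint speeds; "tau": joint torques, N m; "eef_pos": TCP position; "tool_rot": TCP orientation; "ft_force": force on the tool from outside, world axes, zero at the start; "ft_torque": the same for the moment, N m; "grip_width": finger opening in m; "grasp_force": force on a finger pad.
Only numpy, scipy, OpenCV 4.12 (cv2) and the standard library are available. Lean on these libraries where they do the work, as an engineer would, in place of code of your own. Each camera call takes 0.05 s, during which the arm holds its last target. There are 200 camera calls.

## Working session

There is one attempt and no reset: what is moved stays moved. The work goes in short steps, Python scripts to look and compute and a tool call to move; the robot and the scene stay as the last step left them, time stands still between calls to the robot, and variables do not carry over. Pictures are saved under pics/ and viewed, at most 10 in all, crops included, and the job is handed in when it is done.

Besides the shell and the picture viewer there is one more tool, called after "Emit:" as name(argument=value, ...) on one line, values as JSON. step_arm: Moves the arm, as the interface text tells. Scaled input: -1 to 1 covers 0.5 m each way for a shift and pi/4 rad each way for a turn. Its arguments: {"type":"object","properties":{"targets":{"type":"string"}},"required":["targets"]}

```bash
mkdir -p pics
python3 - <<'E'
from workcell import bot
import cv2
for n in("top","side"):
    im=bot.camera(n); cv2.imwrite(f"pics/{n}0.png",im[:,:,::-1]); print(bot.camera_info(n))
o=bot.get_obs(); print(o)
E
```

```text
{'vertical_fov': 52.15504369767079, 'cx': 323.35181156126737, 'cy': 198.7552036498789, 'pose': array([[ 0.01892955,  0.99579563, -0.08962553,  0.47308003],
       [-0.99978634,  0.01810826, -0.00996793, -0.03504799],
       [-0.00830306,  0.08979507,  0.99592565,  1.10040084],
       [ 0.        ,  0.        ,  0.        ,  1.        ]])}
{'vertical_fov': 45.73434840025624, 'cx': 318.4690947454432, 'cy': 201.37166821905174, 'pose': array([[-0.97618058,  0.11577346, -0.18348835,  0.32907909],
       [-0.21695187, -0.51374961,  0.83005616,  0.99255041],
       [ 0.00183141,  0.85009285,  0.52662966,  0.76578239],
       [ 0.        ,  0.        ,  0.        ,  1.        ]])}
{'clock': 0.1, 'joint_pos': array([ 1.20096938e+00,  2.41365173e-01,  3.85321233e-03,  1.33522296e+00,
       -9.45623999e-06,  1.57081296e+00]), 'joint_vel': array([-0.00073118, -0.00149693,  0.00329736,  0.00078552, -0.00057312,
       -0.00113721]), 'tau': array([-1.47127950e-03, -3.73138368e+01,  2.53009397e+01,  1.08180256e-02,
       -1.35205528e-04, -5.23381061e-06]), 'eef_pos': array([0.18052075, 0.46565487, 0.23048606]), 'tool_rot': array([ 1.83869568e-01,  9.82950173e-01, -9.53644301e-04, -1.73561119e-04]), 'ft_force': array([ 0.11799209,  0.04556137, -0.04551376]), 'ft_torque': array([ 0.02356081, -0.0096109 , -0.02316791]), 'grasp_force': 0.0, 'grip_width': 0.085530123127836}
```

View pics/top0.png

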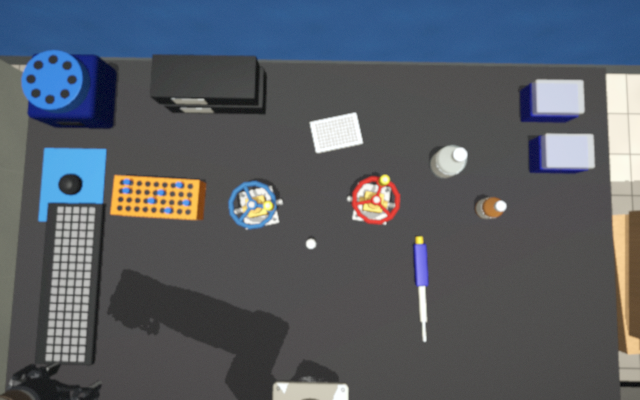

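View pics/side0.png

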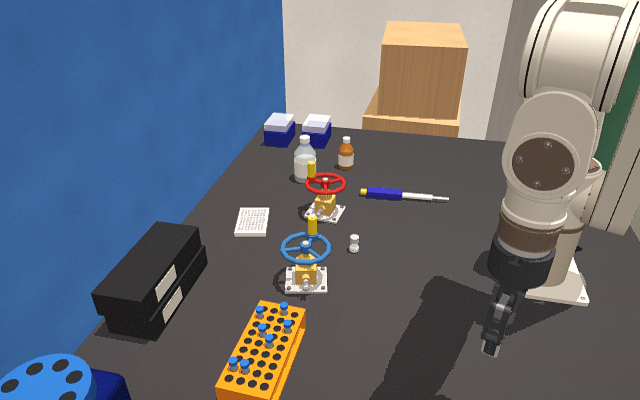

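The top view shows the blue wheel at about (253,205) with its yellow handle near (267,206). The side view puts the hub at about (306,244) and the handle at (312,225). The red valve is at (376,200) in the top view.

```bash
cat > h.py <<'E'
import cv2,numpy as np
from workcell import bot
def K(n):
    i=bot.camera_info(n); f=200/np.tan(np.radians(i["vertical_fov"])/2); return i,f
def ray(n,u,v,z):
    i,f=K(n);P=np.array(i["pose"]);d=P[:3,:3]@np.array([(u-i["cx"])/f,-(v-i["cy"])/f,-1]);o=P[:3,3]
    return o+d*(z-o[2])/d[2]
def proj(n,p):
    i,f=K(n);P=np.array(i["pose"]);q=P[:3,:3].T@(np.array(p)-P[:3,3]);return i["cx"]+f*q[0]/-q[2],i["cy"]-f*q[1]/-q[2]
E
python3 - <<'E'
from h import *
def seg(n,lo,hi,box):
    im=cv2.imread(f"pics/{n}0.png");h=cv2.cvtColor(im,cv2.COLOR_BGR2HSV);m=cv2.inRange(h,lo,hi)
    x0,y0,x1,y1=box;k=np.zeros_like(m);k[y0:y1,x0:x1]=m[y0:y1,x0:x1];return k
for n,b,yb in(("top",(222,172,290,238),(256,195,275,215)),("side",(270,225,340,268),(305,210,320,238))):
    m=seg(n,(95,120,60),(125,255,255),b)
    c=max(cv2.findContours(m,0,1)[0],key=cv2.contourArea)
    e=cv2.fitEllipse(cv2.convexHull(c)); p=ray(n,*e[0],.1); print(n,"rim",e,p)
    y=seg(n,(22,120,90),(35,255,255),yb); v,u=np.nonzero(y); print("yel",u.min(),u.max(),v.min(),v.max(),u.mean(),v.mean(),len(u), ray(n,u.mean(),v.mean(),.156 if n=="top" else .1335))
im=cv2.imread("pics/top0.png")[165:245,215:300];a=cv2.resize(im,None,fx=4,fy=4,interpolation=2)
im=cv2.imread("pics/side0.png")[205:300,265:345];b=cv2.resize(im,(320,380),interpolation=2)
a=cv2.copyMakeBorder(a,0,60,0,0,0);cv2.imwrite("pics/c.png",np.hstack([a,b]))
E
```

```text
top rim ((251.97784423828125, 204.4363250732422), (47.15531921386719, 48.67335891723633), 50.28055953979492) [0.54589635 0.15015187 0.1       ]
yel 256 272 197 214 263.40909090909093 204.875 88 [0.54128613 0.1131922  0.156     ]
side rim ((305.3153381347656, 247.74932861328125), (33.20155715942383, 51.017860412597656), 88.77620697021484) [0.54660724 0.14774063 0.1       ]
yel 308 316 216 234 312.0194805194805 225.16233766233765 154 [0.54116093 0.10256865 0.1335    ]
```

View pics/c.png

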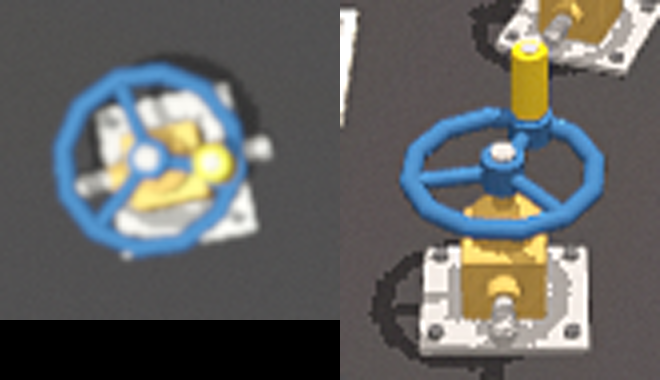

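The hub is at about (0.546, 0.149) and the handle at about (0.541, 0.103), with both cameras agreeing. I'll move above the handle.

Emit:
step_arm(targets="1 .07 -.07 0 0 0 0;1 .14 -.14 0 0 0 0;1 .2 -.2 0 0 0 0;1 .26 -.26 0 0 0 0;1 .32 -.32 0 0 0 0;1 .38 -.38 0 0 0 0;1 .44 -.44 0 0 0 0;1 .5 -.5 0 0 0 0;1 .56 -.56 0 0 0 0;1 .61 -.61 0 0 0 0")

```text
clock: 0.93
eef_pos: [0.4762, 0.1697, 0.231]
tool_rot: [0.184, 0.983, -0.0, -0.0]
ft_force: [0.6, 0.5, -0.6]
grip_width: 0.0852
grasp_force: 0.0
```

Emit:
step_arm(targets="1 .06 -.06 0 0 0 0;1 .09 -.09 0 0 0 0;1 .111 -.115 0 0 0 0;1 .111 -.115 0 0 0 0;1 .111 -.115 0 0 0 0")

```text
clock: 1.35
eef_pos: [0.5308, 0.1133, 0.2305]
tool_rot: [0.185, 0.983, -0.0, -0.001]
ft_force: [-0.2, 1.3, 0.4]
grip_width: 0.0854
grasp_force: 0.0
```

Run:
```python
from h import *
im=bot.camera("side")[:,:,::-1];cv2.imwrite("pics/s1.png",cv2.resize(im[90:290,220:420],(600,600),interpolation=2))
o=bot.get_obs();print(o["clock"],o["eef_pos"],o["tool_rot"],o["joint_pos"])
```

```text
1.4 [0.53027823 0.11402487 0.23064468] [ 1.84114107e-01  9.82904467e-01 -1.38357819e-04 -8.85871268e-04] [2.11563022e-01 3.26818759e-01 1.20516446e-01 1.36623507e+00
 4.29392196e-04 5.81903768e-01]
```

View pics/s1.png

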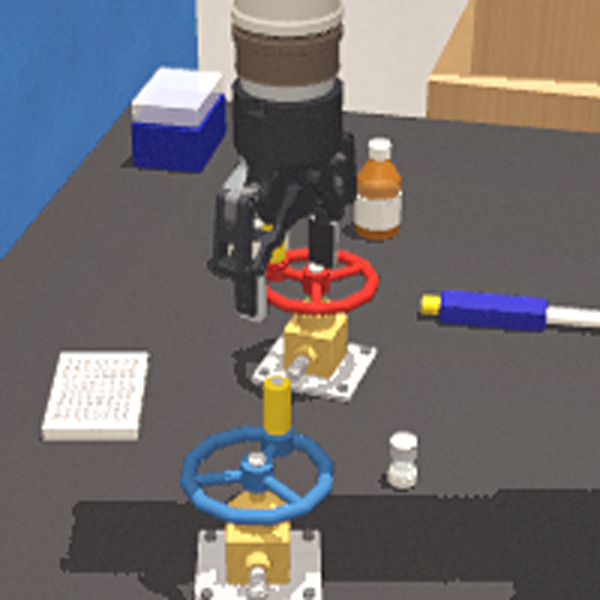

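The gripper hangs behind and above the handle, about 11 mm short. I'll correct that, descend and close.

Emit:
step_arm(targets="1 .021 -.022 0 0 0 0;1 .021 -.022 -.06 0 0 0;1 .021 -.022 -.12 0 0 0;1 .021 -.022 -.18 0 0 0;1 .021 -.022 -.225 0 0 0;1 .021 -.022 -.225 0 0 0;1 .021 -.022 -.225 0 0 0")

```text
clock: 1.98
eef_pos: [0.5402, 0.1034, 0.118]
tool_rot: [0.183, 0.983, -0.001, -0.001]
ft_force: [0.0, 0.1, 0.2]
grip_width: 0.0854
grasp_force: 0.0
```

Run:
```python
from h import *
im=bot.camera("side")[:,:,::-1];cv2.imwrite("pics/s2.png",cv2.resize(im[140:290,240:390],(600,600),interpolation=2))
o=bot.get_obs();print(o["clock"],o["eef_pos"],o["ft_force"])
```

```text
2.0333 [0.54164307 0.10359575 0.119658  ] [ 0.52560207 -0.14037925  0.43005492]
```

View pics/s2.png

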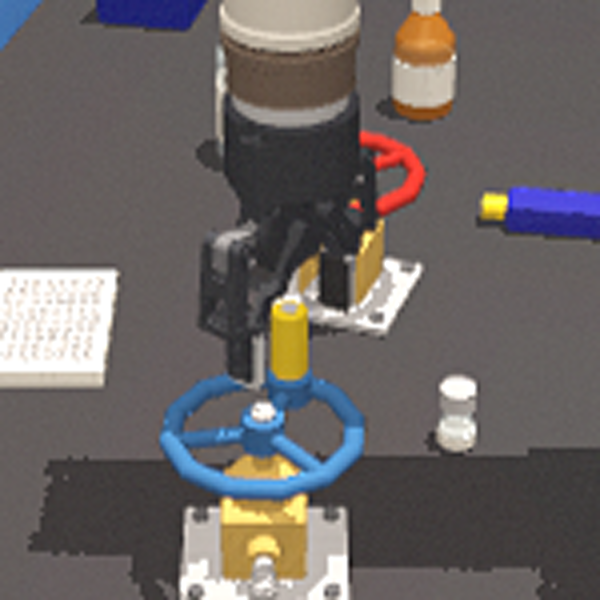

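The fingertips are at about (245,380) and (335,305) in the crop, so their midpoint of about (290,342) falls on the handle at (290,340). I'll close.

Emit:
step_arm(targets="-1 0 0 0 0 0 0;-1 0 0 0 0 0 0;-1 0 0 0 0 0 0;-1 0 0 0 0 0 0;-1 0 0 0 0 0 0;-1 0 0 0 0 0 0;-1 0 0 0 0 0 0;-1 0 0 0 0 0 0;-1 0 0 0 0 0 0")

```text
clock: 2.78
eef_pos: [0.542, 0.1039, 0.1198]
tool_rot: [0.184, 0.983, 0.001, 0.001]
ft_force: [0.7, 3.1, 5.7]
grip_width: 0.0205
grasp_force: 59.0
```

Run:
```python
from h import *
o=bot.get_obs();p=o["eef_pos"];print(o["clock"],p,o["ft_force"],o["grip_width"],o["grasp_force"])
H=np.array([.546,.149]);a0=np.arctan2(-.046,-.005)
print(np.degrees(a0))
for k in range(24):
    a=a0-np.radians(15*k); print(k,np.round((np.array([np.cos(a),np.sin(a)])-[np.cos(a0),np.sin(a0)])*.0462/.5,4))
```

```text
2.7833 [0.54204934 0.10386474 0.11976082] [0.73567495 3.11323553 5.68959803] 0.020484696222887653 59.001259161159396
-96.20344790169185
0 [0. 0.]
1 [-0.0234  0.0057]
2 [-0.0446  0.0173]
3 [-0.062  0.034]
4 [-0.0746  0.0546]
5 [-0.0813  0.0777]
6 [-0.0819  0.1018]
7 [-0.0762  0.1253]
8 [-0.0646  0.1464]
9 [-0.0479  0.1639]
10 [-0.0273  0.1764]
11 [-0.0041  0.1832]
12 [0.02   0.1837]
13 [0.0434 0.178 ]
14 [0.0646 0.1664]
15 [0.082  0.1498]
16 [0.0945 0.1291]
17 [0.1013 0.106 ]
18 [0.1018 0.0819]
19 [0.0961 0.0584]
20 [0.0845 0.0373]
21 [0.0679 0.0198]
22 [0.0473 0.0073]
23 [0.0241 0.0005]
```

Emit:
step_arm(targets="-1 -.0234 .0057 0 0 0 0;-1 -.0446 .0173 0 0 0 0;-1 -.062 .034 0 0 0 0")

```text
clock: 3.03
eef_pos: [0.5123, 0.1196, 0.1198]
tool_rot: [0.185, 0.983, 0.0, 0.003]
ft_force: [7.0, 0.8, 2.0]
grip_width: 0.0203
grasp_force: 59.4
```

Emit:
step_arm(targets="-1 0 0 0 0 0 0")

```text
clock: 3.12
eef_pos: [0.5106, 0.1217, 0.1198]
tool_rot: [0.183, 0.983, 0.001, 0.001]
ft_force: [1.8, 3.9, 5.8]
grip_width: 0.0204
grasp_force: 59.8
```

Emit:
step_arm(targets="-1 -.0126 .0206 0 0 0 0;-1 -.0193 .0437 0 0 0 0;-1 -.0199 .0678 0 0 0 0")

```text
clock: 3.37
eef_pos: [0.5013, 0.1531, 0.1198]
tool_rot: [0.185, 0.983, -0.001, 0.002]
ft_force: [5.3, -3.7, 5.1]
grip_width: 0.0203
grasp_force: 60.0
```

Emit:
step_arm(targets="-1 .0057 .0235 0 0 0 0;-1 .0173 .0446 0 0 0 0;-1 .034 .0621 0 0 0 0")

```text
clock: 3.62
eef_pos: [0.5169, 0.1844, 0.1197]
tool_rot: [0.184, 0.983, -0.002, 0.0]
ft_force: [0.0, -5.3, 10.3]
grip_width: 0.0202
grasp_force: 60.6
```

Emit:
step_arm(targets="-1 .0206 .0125 0 0 0 0;-1 .0438 .0193 0 0 0 0;-1 .0679 .0198 0 0 0 0")

```text
clock: 3.87
eef_pos: [0.5503, 0.1956, 0.1197]
tool_rot: [0.183, 0.983, -0.0, -0.001]
ft_force: [-3.0, -1.2, 10.8]
grip_width: 0.0199
grasp_force: 60.7
```

Emit:
step_arm(targets="-1 .0234 -.0057 0 0 0 0;-1 .0446 -.0173 0 0 0 0;-1 .062 -.034 0 0 0 0")

```text
clock: 4.12
eef_pos: [0.5822, 0.1796, 0.1198]
tool_rot: [0.183, 0.983, 0.001, -0.001]
ft_force: [-3.6, 1.8, 9.8]
grip_width: 0.0207
grasp_force: 60.5
```

Emit:
step_arm(targets="-1 .0126 -.0206 0 0 0 0;-1 .0193 -.0437 0 0 0 0;-1 .0199 -.0678 0 0 0 0")

```text
clock: 4.37
eef_pos: [0.5922, 0.1586, 0.1199]
tool_rot: [0.18, 0.984, 0.016, -0.004]
ft_force: [-0.9, 60.6, -1.9]
grip_width: 0.0201
grasp_force: 60.8
```

A 60 N jump: the wheel is at its stop. I'll back off and come up to it again gently to measure it.

Emit:
step_arm(targets="-1 -.001 .024 0 0 0 0;-1 -.0073 .0472 0 0 0 0;-1 -.0073 .0472 0 0 0 0")

```text
clock: 4.62
eef_pos: [0.5886, 0.17, 0.1198]
tool_rot: [0.183, 0.983, 0.0, 0.0]
ft_force: [1.1, 3.2, 6.8]
grip_width: 0.0205
grasp_force: 61.9
```

Emit:
step_arm(targets="-1 .005 -.012 0 0 0 0;-1 .0065 -.018 0 0 0 0;-1 .0065 -.018 0 0 0 0;-1 .0065 -.018 0 0 0 0")

```text
clock: 4.95
eef_pos: [0.5921, 0.16, 0.1198]
tool_rot: [0.183, 0.983, 0.001, 0.0]
ft_force: [0.5, 2.8, 7.1]
grip_width: 0.0205
grasp_force: 62.0
```

Emit:
step_arm(targets="-1 .0005 -.003 0 0 0 0;-1 .0005 -.003 0 0 0 0")

```text
clock: 5.12
eef_pos: [0.5921, 0.1599, 0.1198]
tool_rot: [0.183, 0.983, 0.002, -0.0]
ft_force: [-0.1, 5.7, 7.0]
grip_width: 0.02
grasp_force: 61.9
```

Emit:
step_arm(targets="-1 .0005 -.003 0 0 0 0;-1 .0005 -.003 0 0 0 0")

```text
clock: 5.28
eef_pos: [0.5921, 0.1598, 0.1198]
tool_rot: [0.182, 0.983, 0.004, -0.001]
ft_force: [-0.2, 10.0, 7.0]
grip_width: 0.0206
grasp_force: 61.9
```

Emit:
step_arm(targets="-1 .0005 -.003 0 0 0 0;-1 .0005 -.003 0 0 0 0")

```text
clock: 5.45
eef_pos: [0.5921, 0.1598, 0.1198]
tool_rot: [0.182, 0.983, 0.005, -0.001]
ft_force: [-1.3, 12.8, 7.0]
grip_width: 0.0205
grasp_force: 61.9
```

Run:
```python
from h import *
from scipy.optimize import least_squares
P=np.array([[.542,.1039],[.5106,.1217],[.5886,.170],[.5921,.16],[.5013,.1531],[.5169,.1844],[.5503,.1956],[.5822,.1796]])
s=least_squares(lambda q:np.hypot(*(P-q[:2]).T)-q[2],[.546,.149,.046]);print(s.x,s.fun)
c=s.x[:2];S=np.array([.5921,.16]);a=np.arctan2(*(S-c)[::-1]);r=.0462
print(np.degrees(a))
f=lambda k:np.array([np.cos(a+np.radians(18*k)),np.sin(a+np.radians(18*k))])*r/.5
for k in range(1,21):print(k,np.round(f(k)-f(10*((k-1)//10)),4))
im=bot.camera("side")[:,:,::-1];cv2.imwrite("pics/s3.png",cv2.resize(im[140:290,240:390],(600,600),interpolation=2))
```

```text
[0.54721694 0.14966514 0.04606665] [-5.12184003e-06  7.73886809e-06  4.26154512e-05 -9.09324832e-06
 -2.14141216e-05  3.78790386e-05 -2.84385008e-05 -2.41636511e-05]
12.96701995457378
1 [-0.0108  0.0268]
2 [-0.0294  0.049 ]
3 [-0.0539  0.0643]
4 [-0.0819  0.0713]
5 [-0.1108  0.0693]
6 [-0.1376  0.0585]
7 [-0.1597  0.0399]
8 [-0.1751  0.0154]
9 [-0.1821 -0.0126]
10 [-0.1801 -0.0415]
11 [ 0.0108 -0.0268]
12 [ 0.0294 -0.049 ]
13 [ 0.0539 -0.0643]
14 [ 0.0819 -0.0713]
15 [ 0.1108 -0.0693]
16 [ 0.1376 -0.0585]
17 [ 0.1597 -0.0399]
18 [ 0.1751 -0.0154]
19 [0.1821 0.0126]
20 [0.1801 0.0415]
```

View pics/s3.png

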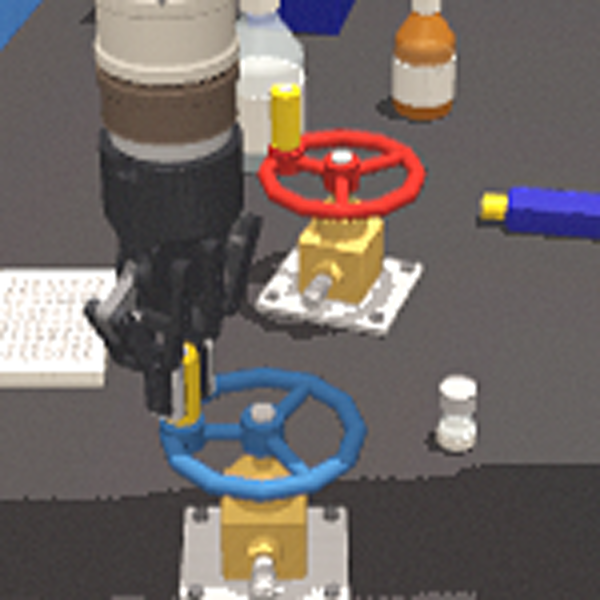

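The handle is held at (185,385) in the crop, with nothing else near the gripper, so this is the valve's own stop. I'll take up the push and then make two anticlockwise turns.

Emit:
step_arm(targets="-1 -.0015 .009 0 0 0 0;-1 -.0015 .009 0 0 0 0")

```text
clock: 5.67
eef_pos: [0.592, 0.1604, 0.1198]
tool_rot: [0.183, 0.983, 0.001, 0.0]
ft_force: [1.4, 2.4, 7.2]
grip_width: 0.0204
grasp_force: 61.9
```

Emit:
step_arm(targets="-1 -.0108 .0268 0 0 0 0;-1 -.0294 .049 0 0 0 0;-1 -.0539 .0643 0 0 0 0;-1 -.0819 .0713 0 0 0 0;-1 -.1108 .0693 0 0 0 0;-1 -.1376 .0585 0 0 0 0;-1 -.1597 .0399 0 0 0 0;-1 -.1751 .0154 0 0 0 0;-1 -.1821 -.0126 0 0 0 0;-1 -.1801 -.0415 0 0 0 0")

```text
clock: 6.5
eef_pos: [0.5024, 0.139, 0.1198]
tool_rot: [0.183, 0.983, 0.002, 0.001]
ft_force: [6.0, 5.3, 2.2]
grip_width: 0.0206
grasp_force: 61.4
```

Emit:
step_arm(targets="-1 .0108 -.0268 0 0 0 0;-1 .0294 -.049 0 0 0 0;-1 .0539 -.0643 0 0 0 0;-1 .0819 -.0713 0 0 0 0;-1 .1108 -.0693 0 0 0 0;-1 .1376 -.0585 0 0 0 0;-1 .1597 -.0399 0 0 0 0;-1 .1751 -.0154 0 0 0 0;-1 .1821 .0126 0 0 0 0;-1 .1801 .0415 0 0 0 0")

```text
clock: 7.33
eef_pos: [0.5927, 0.1573, 0.1197]
tool_rot: [0.185, 0.983, -0.002, 0.001]
ft_force: [-1.6, -3.7, 10.8]
grip_width: 0.021
grasp_force: 62.2
```

Emit:
step_arm(targets="-1 -.0108 .0268 0 0 0 0;-1 -.0294 .049 0 0 0 0;-1 -.0539 .0643 0 0 0 0;-1 -.0819 .0713 0 0 0 0;-1 -.1108 .0693 0 0 0 0;-1 -.1376 .0585 0 0 0 0;-1 -.1597 .0399 0 0 0 0;-1 -.1751 .0154 0 0 0 0;-1 -.1821 -.0126 0 0 0 0;-1 -.1801 -.0415 0 0 0 0")

```text
clock: 8.17
eef_pos: [0.5024, 0.1388, 0.1198]
tool_rot: [0.183, 0.983, 0.002, 0.001]
ft_force: [6.1, 5.3, 1.9]
grip_width: 0.0203
grasp_force: 61.4
```

Emit:
step_arm(targets="-1 .0108 -.0268 0 0 0 0;-1 .0294 -.049 0 0 0 0;-1 .0539 -.0643 0 0 0 0;-1 .0819 -.0713 0 0 0 0;-1 .1108 -.0693 0 0 0 0;-1 .1376 -.0585 0 0 0 0;-1 .1597 -.0399 0 0 0 0;-1 .1751 -.0154 0 0 0 0;-1 .1821 .0126 0 0 0 0")

```text
clock: 8.92
eef_pos: [0.5928, 0.1428, 0.1197]
tool_rot: [0.185, 0.983, -0.002, -0.0]
ft_force: [-3.6, -2.3, 12.1]
grip_width: 0.0205
grasp_force: 62.4
```

Emit:
step_arm(targets="-1 -.0008 .0155 0 0 0 0;-1 -.002 .027 0 0 0 0;-1 -.002 .027 0 0 0 0;-1 -.002 .027 0 0 0 0")

```text
clock: 9.25
eef_pos: [0.5925, 0.1582, 0.1198]
tool_rot: [0.184, 0.983, 0.0, 0.001]
ft_force: [1.6, 2.2, 8.0]
grip_width: 0.0203
grasp_force: 62.0
```

Emit:
step_arm(targets="-1 -.0008 .0036 0 0 0 0;-1 -.0008 .0036 0 0 0 0;-1 -.0008 .0036 0 0 0 0")

```text
clock: 9.5
eef_pos: [0.5923, 0.1589, 0.1198]
tool_rot: [0.184, 0.983, -0.0, 0.001]
ft_force: [2.3, -0.7, 7.7]
grip_width: 0.0205
grasp_force: 62.0
```

Run:
```python
from h import *
im=bot.camera("side")[:,:,::-1];cv2.imwrite("pics/s4.png",cv2.resize(im[140:290,240:390],(600,600),interpolation=2))
o=bot.get_obs();print(o["clock"],o["eef_pos"],o["ft_force"],np.abs(o["joint_vel"]).max())
a=cv2.imread("pics/s3.png").astype(int);b=cv2.imread("pics/s4.png").astype(int);d=abs(a-b).max(2);d[:420][:, :270]=0
print((d[360:500,200:370]>60).sum())
```

```text
9.55 [0.59231729 0.15887368 0.11978511] [ 3.00291262 -0.98956512  8.30024166] 0.0017983424402161223
37
```

View pics/s4.png

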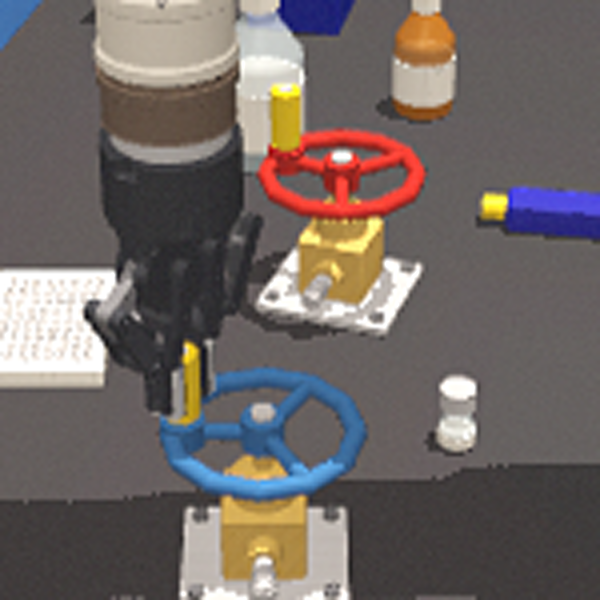

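The wheel is in the same pose as at the stop, with the red valve and the other things unmoved. The remaining 1 mm (0.02 rad) needs one more nudge.

Emit:
step_arm(targets="-1 -.0005 .0025 0 0 0 0;-1 -.0005 .0025 0 0 0 0;-1 -.0005 .0025 0 0 0 0;-1 -.0005 .0025 0 0 0 0")

```text
clock: 9.88
eef_pos: [0.5921, 0.1597, 0.1198]
tool_rot: [0.184, 0.983, -0.001, 0.001]
ft_force: [2.1, -1.6, 8.1]
grip_width: 0.0205
grasp_force: 62.0
```

```bash
python3 -c "
from workcell import bot
print(bot.job_done())"
```

```text
the job is handed in; nothing more can be done
None
```

I closed the blue valve against its stop, backed it off two full turns to within about 0.2 mm at the handle (by the arm's position reading), and handed the job in at about 10 s with the handle still gripped and nothing else on the bench touched.

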